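# Put the ball stake away in the drawer

## Task

First pull the drawer of the low wooden chest out all the way to its stop. Then draw the ball-headed stake out of the leaning tool rack and lay it down gently, flat inside the open drawer, without letting it drop. Leave the other two tools in their tubes and the goblet and jar where they stand, and leave the drawer fully open with the stake lying loose in it.

Things in the scene. Friction and masses are not known exactly. Their poses are not given: they have to be found in the camera images.
- chest_drawer0 (a joint): The chest's only drawer: how far it is pulled out, in m; 0 shut, 0.150 at its stop. It starts shut or up to 50 mm out, runs with about 1 N of friction and stays where it is left.
- chest_drawer0_handle (a point): Middle of the drawer's pull, a level steel bar 11 mm thick and 120 mm long along this point's y, 35 mm in front of the drawer's front board (free gap behind the bar 29 mm), 57 mm above the table. Axes as the chest's: -x points out of the chest, the way the drawer opens (roughly to the robot), z up.
- chest: Low chest of pale wood, fixed, 220 mm deep (x) by 290 mm wide (y) by 95 mm high; origin at the centre of its underside on the table, front facing its -x.
- drawer_floor (a point): Centre of the drawer's inner floor, 22 mm above the table; moves with the drawer, axes as the chest's. Inside, 175 mm in x (-87 to 87) by 248 mm in y; side walls 6 mm thick rise 51 mm above the floor, the front board 62 mm. With the drawer at its stop, x = -87 to 56 mm is open to above, the rest is under the chest's top.
- rack: Tool rack, fixed: dark plank 130 x 250 x 12 mm with three square steel tubes in a row at y = -75, 0 and 75 mm, all leaning 35 degrees from vertical to its +x (roughly away from the robot). Tubes 20 mm wide inside, 26 mm outside, 75 mm deep; their mouths about 13 mm ahead (+x) of the origin, 91 mm above the table. Origin: centre of the plank's underside.
- ball_stake: Ball stake, the tool to move: steel bar of square section 14 x 14 mm, 172 mm long, with a 30 mm steel ball on its top end; 205 mm in all, about 0.32 kg. It stands ball up, 75 mm deep in one of the three tubes with 6 mm of play, so it leans about 40 degrees. Origin at the centre of its foot (end in the tube), z along the bar to the ball, y along the rack's y; centre of mass 118 mm from the foot.
- ball (a point): Centre of the stake's 30 mm ball, 190 mm from the foot. Axes as the stake's.
- foot (a point): Centre of the stake's foot end face. Axes as the stake's.
- flat_stake: Flat stake, to be left: same 14 mm square steel bar in another tube, but with a flat round head 36 mm across; 195 mm long. Origin at the centre of its foot, z along the bar.
- file: Square file, to be left: 14 mm square bar with a brass ferrule and a pale turned wooden handle 26 mm thick, 223 mm long, in the third tube, its top about 210 mm above the table. Origin at the centre of its foot, z along it.
- goblet: Silver-grey goblet, 115 mm tall, 68 mm across, standing on the table, to be left. Origin at the centre of its underside.
- jar: Small glass jar with a steel lid, 75 mm tall, 60 mm across, standing on the table, to be left. Origin at the centre of its underside.
Things that resemble listed ones, but are neither listed nor needed, are in the scene too. Leave any black, purple or turquoise look-alike of the ball_stake alone.

How it is judged (in metres and radians):
On the way, in this order (a step that is already met when the one before it is completed fails the run):
1. the drawer is pulled out to its stop (at least 138 of 150 mm) while the stake is still in its tube (value of joint chest_drawer0 above 0.138 m and distance of foot from where it was at the start of the episode below 0.03 m), for 0.2 s.
2. the ball stake is drawn clear of its tube: its foot more than 90 mm above the table (height (world z) of foot above 0.09 m), for 0.1 s.
At the end, for the whole second after the job is handed in: The ball stake lies at rest and released inside the drawer, flat on its floor: the ball's centre and the foot both within the drawer's inner walls (2 mm allowed) and less than 32 mm above its floor; the drawer is still at least 138 mm of its 150 mm out (x of ball in the frame of drawer_floor between -0.09 and 0.09 m and y of ball in the frame of drawer_floor between -0.126 and 0.126 m and z of ball in the frame of drawer_floor between -0.005 and 0.032 m and x of foot in the frame of drawer_floor between -0.09 and 0.09 m and y of foot in the frame of drawer_floor between -0.126 and 0.126 m and z of foot in the frame of drawer_floor between -0.005 and 0.032 m and value of joint chest_drawer0 above 0.138 m and linear speed of ball_stake below 0.03 m/s and angular speed of ball_stake below 0.3 rad/s); the robot touches nothing.
It fails at once if the ball stake is dropped (it moves faster than 1 m/s with no finger on it: a fall of more than 5 cm) (linear speed of ball_stake above 1 m/s and contact force between ball_stake and the fingers below 0.05 N).
It fails at once if the flat stake is pulled up or out of its tube (moved over 30 mm) (distance of flat_stake from where it was at the start of the episode above 0.03 m).
It fails at once if the file is pulled up or out of its tube (moved over 30 mm) (distance of file from where it was at the start of the episode above 0.03 m).
It fails at once if the goblet is pushed (over 30 mm) or tipped (distance of goblet from where it was at the start of the episode above 0.03 m or angle between goblet's own z axis and vertical above 0.4 rad).
It fails at once if the jar is pushed (over 30 mm) or tipped (distance of jar from where it was at the start of the episode above 0.03 m or angle between jar's own z axis and vertical above 0.4 rad).
It also fails if it takes over 51 s, if anything falls off the work surface, if the arm or the gripper's body presses on something with over 40 N, if the wrist force passes 120 N, or if a joint passes its speed limit or range.

## Robot

A 7-joint arm with a two-finger parallel gripper is mounted at the origin on the work surface. World frame = base frame: x ahead of the robot, y to its left, z up, the work surface at z = 0. Lengths are in m, angles in degrees, forces in N, time in s.
With the tool pointing down it reaches from about 0.35 to 0.9 m from the base axis. Payload 19.9 kg.
Tool frame: the origin (TCP) lies at the very end of the fingers, on their centre line; the grasp point (between the pads) lies tcp_to_grasp behind it (tcp_to_grasp is the distance from the TCP to the grasp point, in m); z points along the fingers, y is the line along which they close (so a half turn about z gives the same grasp; the last joint's range is limited). The gripper opens to 85 mm and grips with 20 to 120 N. Pads are 22 mm wide; open, the fingers measure 114 mm over their backs; the gripper's body (76 mm by 85 mm) begins 54 mm behind the grasp point. The pads swing forward as they close: fully open they stand 13 mm farther back than shut.
Start: joints at [-71.82, 23.915, -0.59, 92.452, 0.269, 63.638, -3.037], TCP at [0.219, 0.585, 0.231] pointing down, gripper open.
Joint ranges: [-161.28, 161.28], [-22.2, 115.67], [-73.04, 71.86], [3.21, 147.25], [-68.34, 248.33], [10.77, 114.83], [-161.83, 161.83]. Speed limits (degrees/s): [108.29, 108.29, 136.94, 136.94, 172.46, 172.46, 172.46].

## Interface

Orientations are given as [roll, pitch, yaw] about the fixed x, y, z axes, in that order (R = Rz(yaw) Ry(pitch) Rx(roll)).
In Python, from cell import * gives the robot as it stands.
- The arm moves only by the tool jog_arm, never from a script. Its argument "deltas" is a list of rows, each a list of 5 numbers: the opening, from 0 (shut) to 1 (fully open), then the shift along the tool's x, y, z normalised to -1 to 1, where 1 is 0.03 m, then the turn about the tool's z normalised to -1 to 1, where 1 is 4 degrees. A call has 1 to 8 rows; each row shifts and turns the commanded pose from where the row before left it, along the tool's axes as they then stand; what a row does not reach is not made up. A row lasts 1/10 s, in which the tool goes at most 50 mm and 8.59 degrees, less where a joint would pass 70% of its speed; a pose out of reach is approached as far as the arm can. A call with a number of a shift or a turn outside -1 to 1 is refused whole. A call with a gripper value outside its range is refused whole. The fingers move at their own pace and stop on an object; "newtons" is the grip in N (left out, the last holds). Time passes only in rows, so rows that do not move let the fingers close. It gives the time, the measured TCP pose, the force, the opening and the grip force at its end, in the units of the state.
- sense(): the state, without advancing time (a new reading comes with each control period).
- get_image(name): name is "scene" or "top" or "wrist"; returns a dict with "pixels" (480x640x3 uint8, red, green, blue), "vfov" (degrees; the focal length in pixels is half the picture's height over the tangent of half this angle, whatever the lens; pixels are square), "cx", "cy" (the principal point, pixels), "distortion" ([k1, k2, p1, p2, k3] as OpenCV has them; the pictures are not rectified), "cam_to_world" (4x4, takes a point from camera to world coordinates); the wrist camera has in their place "mount" (4x4, takes a point from camera to tool coordinates, whose origin is the TCP and whose axes are the flange's). Camera axes: x right, y up, looking along -z (the intrinsics and any distortion apply to the point x, -y, -z); pixel columns grow to the right and rows downward; lengths in m; the calibration is good to about 2 mm. A picture is of the moment at which its call begins: read the wrist's pose just before it. There is no depth.
- finish_job(): hands the job in; it is judged then, once.
The state is a dict: "clock": time; "joint_positions": joint angles; "joint_vel": joint speeds; "effort": joint torques, N m; "ee_pos": TCP position; "tcp_rot": TCP orientation; "wrist_force": force on the tool from outside, world axes, zero at the start; "ft_torque": the same for the moment, N m; "opening": opening from 0.0 (shut) to 1.0 (fully open); "finger_force": force on a finger pad.
Only numpy, scipy, OpenCV 4.12 (cv2) and the standard library are available. Lean on these libraries where they do the work, as an engineer would, in place of code of your own. Each camera call takes 0.05 s, during which the arm holds its last target. There are 200 camera calls.

## Working session

There is one attempt and no reset: what is moved stays moved. The work goes in short steps, Python scripts to look and compute and a tool call to move; the robot and the scene stay as the last step left them, time stands still between calls to the robot, and variables do not carry over. Pictures are saved under pics/ and viewed, at most 11 in all, crops included, and the job is handed in when it is done.

Besides the shell and the picture viewer there is one more tool, called after "Emit:" as a command line: name --pt "numbers of a row" for each row, then --argument value for the rest. jog_arm: Moves the arm, as the interface text tells. Scaled input: -1 to 1 covers 0.03 m each way for a shift and 4 degrees each way for a turn. Its arguments: {"type":"object","properties":{"deltas":{"type":"array"},"newtons":{"type":"number"}},"required":["deltas"]}

```bash
mkdir -p pics; ls
python3 - <<'E'
from cell import *
import cv2, pickle
d={}
print(sense())
for n in ("scene","top","wrist"):
    im=get_image(n); d[n]=im
    cv2.imwrite(f"pics/{n}0.png",im["pixels"][:,:,::-1])
    print(n,{k:v for k,v in im.items() if k!="pixels"})
pickle.dump(d,open("im0.pkl","wb"))
E
```

```text
pics
{'clock': 0.0, 'joint_positions': array([-71.81972812,  23.9488317 ,  -0.58955264,  92.48847435,
         0.26872238,  63.63732095,  -3.03566728]), 'joint_vel': array([-0.0446171 ,  0.10077571, -0.05376469, -0.04820775, -0.06502103,
       -0.02436512,  0.04214002]), 'effort': array([-1.00603793e-03, -8.64458299e+01,  6.78490587e-01, -4.34907997e+01,
        1.91104144e-02,  7.14219655e-03,  9.83343352e-05]), 'ee_pos': array([0.21935808, 0.5848443 , 0.23063005]), 'tcp_rot': array([-1.79926919e+02,  5.19206251e-03,  1.59442499e+02]), 'wrist_force': array([ 0.26423246, -0.24542193,  0.12102643]), 'ft_torque': array([-0.01718829,  0.01973978, -0.00440215]), 'finger_force': 0.0, 'opening': 1.0009837343040504}
scene {'vfov': 50.78670007757929, 'cx': 322.31583161056926, 'cy': 239.2560357735766, 'distortion': array([0.01744949, 0.        , 0.        , 0.        , 0.        ]), 'cam_to_world': array([[-0.12418105, -0.64585917,  0.75328945,  1.52359246],
       [ 0.99203439, -0.09698348,  0.08038637,  0.24290281],
       [ 0.02113836,  0.75727151,  0.65275802,  0.98731733],
       [ 0.  
[... 403 characters left out ...]
-01],
       [-9.45485350e-04,  7.68780596e-02,  9.97040054e-01,
         1.58953505e+00],
       [ 0.00000000e+00,  0.00000000e+00,  0.00000000e+00,
         1.00000000e+00]])}
wrist {'vfov': 70.2209887996942, 'cx': 314.5378580111384, 'cy': 242.02391579336717, 'distortion': array([-0.03663775,  0.        ,  0.        ,  0.        ,  0.        ]), 'mount': array([[ 1.11895257e-03,  9.63788585e-01,  2.66665169e-01,
         6.76569651e-02],
       [ 9.99998884e-01, -1.34240456e-03,  6.55664468e-04,
        -6.40513287e-07],
       [ 9.89894469e-04,  2.66664137e-01, -9.63789011e-01,
        -1.43763570e-01],
       [ 0.00000000e+00,  0.00000000e+00,  0.00000000e+00,
         1.00000000e+00]])}
```

View pics/scene0.png

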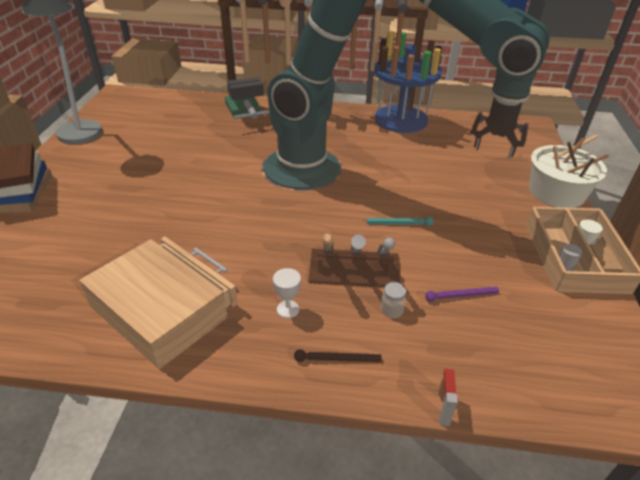

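View pics/top0.png

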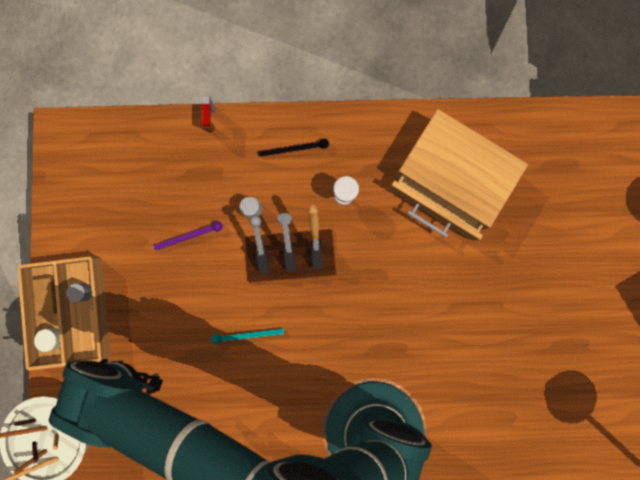

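```bash
python3 -c "
import cell
print([ (k,getattr(cell,k)) for k in dir(cell) if k[0]!='_' and not callable(getattr(cell,k))])"
```

```text
[('tcp_to_grasp', 0.0187)]
```

Run:
```python
import cv2, numpy as np
a=cv2.imread("pics/scene0.png")[220:290,300:410]; b=cv2.imread("pics/top0.png")[185:285,235:345]; c=cv2.imread("pics/top0.png")[100:250,370:540]
A=cv2.resize(a,(400,255),interpolation=3);B=cv2.resize(b,(400,364),interpolation=3);C=cv2.resize(c,(400,353),interpolation=3)
o=np.zeros((600,800,3),np.uint8);o[:255,:400]=A;o[:364,400:]=B;o[255:255+345,:400]=C[:345]
cv2.imwrite("pics/crop0.png",o)
```

```text
(no output)
```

View pics/crop0.png

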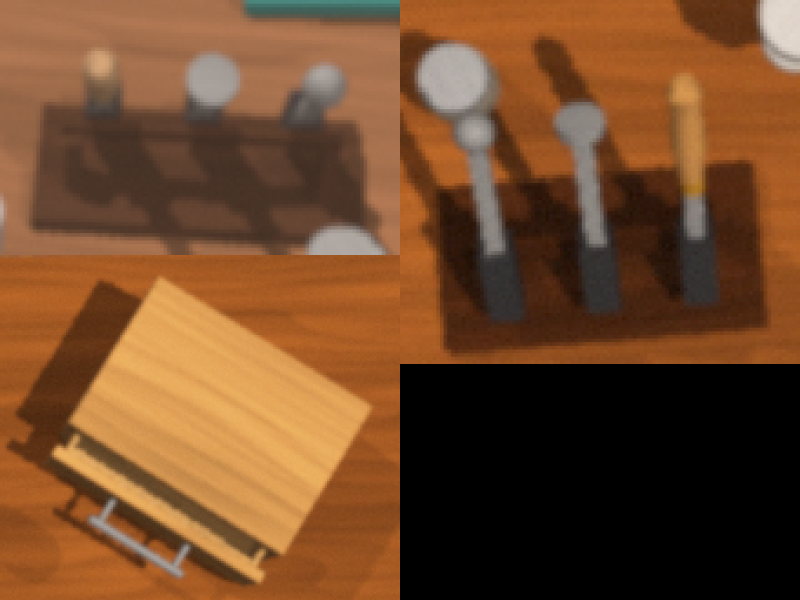

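The crop shows three heads in the rack. The round ball is on the rack's +y side, at top (255.6,220.7) and scene (389.4,243.6). The flat disc is in the middle at top (286,219), scene (358,243). The wooden handle is at top (315,210), scene (328,243). Only the silver ball in a tube fits the ball stake; the black, purple and turquoise bars lying on the table are look-alikes.

```bash
cat > h.py <<'E'
import numpy as np, cv2, pickle
def ray(im,px,T=None):
    T=im["cam_to_world"] if T is None else T
    f=240/np.tan(np.radians(im["vfov"]/2)); K=np.array([[f,0,im["cx"]],[0,f,im["cy"]],[0,0,1]])
    p=cv2.undistortPoints(np.array([[px]],float),K,im["distortion"])[0,0]
    d=T[:3,:3]@np.array([p[0],-p[1],-1]); return T[:3,3],d/np.linalg.norm(d)
def atz(im,px,z,T=None):
    o,d=ray(im,px,T); return o+d*(z-o[2])/d[2]
def tri(rs):
    A=sum(np.eye(3)-np.outer(d,d) for o,d in rs); b=sum((np.eye(3)-np.outer(d,d))@o for o,d in rs)
    x=np.linalg.solve(A,b); return x,[np.linalg.norm(np.cross(x-o,d)) for o,d in rs]
E
python3 - <<'E'
from h import *
np.set_printoptions(precision=4,suppress=True)
D=pickle.load(open("im0.pkl","rb"));t=D["top"];s=D["scene"]
C=[atz(t,p,.095) for p in [(438,109.8),(528.1,164.6),(490.3,226.6),(399.8,172.3)]]
print("chest",*C,np.mean(C,0)); bl,br,fr,fl=C
print("sides",[np.linalg.norm(a-b) for a,b in((bl,br),(br,fr),(fr,fl),(fl,bl))])
ang=lambda v:np.degrees(np.arctan2(v[1],v[0]))
print("yaws",ang(bl-fl),ang(br-fr),ang(fl-fr)-90,ang(bl-br)-90)
H=[atz(t,p,.057) for p in [(409.1,212.2),(447.8,235.6)]];h=np.mean(H,0)
print("handle",*H,h,np.linalg.norm(H[0]-H[1]),ang(H[0]-H[1])-90)
print("handle scene",[atz(s,p,.057) for p in [(194,250),(226,270)]])
y=np.radians((ang(fl-fr)+ang(bl-br))/2-90);x=np.array([np.cos(y),np.sin(y)]);c=np.mean(C,0)
print("handle in chest",(h-c)[:2]@x,(h-c)[:2]@[-x[1],x[0]])
print("ball",tri([ray(t,(255.6,220.7)),ray(s,(389.4,243.6))]))
px=lambda u,v:(235+(u-400)*.275,185+v*.2747)
print("mouth (bar emerges upper edge)",atz(t,px(494,252),.095),atz(t,px(596,244),.095),atz(t,px(695,237),.095))
P=[atz(t,px(*q),.012) for q in((438,188),(752,163),(767,325),(446,352))]
print("plank",*P,np.mean(P,0),ang(P[0]-P[1])-90,ang(P[3]-P[2])-90)
print("jar",atz(t,(249.5,205.5),.075),"goblet",atz(t,(346,189),.115))
E
```

```text
chest [ 0.8841 -0.1925  0.095 ] [ 0.7264 -0.4338  0.095 ] [ 0.5585 -0.3218  0.095 ] [ 0.7121 -0.0812  0.095 ] [ 0.7203 -0.2573  0.095 ]
sides [np.float64(0.28821761833621784), np.float64(0.20189269751823935), np.float64(0.28546630185320854), np.float64(0.20486037857982242)]
yaws -32.90718146327843 -33.688545229192265 -32.5718921747871 -33.168783294928836
handle [ 0.6064 -0.1092  0.057 ] [ 0.539  -0.2144  0.057 ] [ 0.5727 -0.1618  0.057 ] 0.12493422443886207 -32.674714193040046
handle scene [array([ 0.5465, -0.2122,  0.057 ]), array([ 0.6097, -0.1057,  0.057 ])]
handle in chest -0.17577889671217725 0.00012107870501486734
ball (array([0.5799, 0.3058, 0.1765]), [np.float64(0.0013451517958352032), np.float64(0.001345151795835183)])
mouth (bar emerges upper edge) [0.4971 0.3003 0.095 ] [0.5014 0.2247 0.095 ] [0.505  0.1513 0.095 ]
plank [0.5513 0.3518 0.012 ] [0.5657 0.1053 0.012 ] [0.4389 0.0966 0.012 ] [0.4233 0.3471 0.012 ] [0.4948 0.2252 0.012 ] 3.333252896264213 3.576915462028751
jar [0.6324 0.3317 0.075 ] goblet [0.6662 0.0677 0.115 ]
```

```bash
cat >> h.py <<'E'
def plan(start,goal,n,opening):
    """rows from (x,y,z,yaw) to goal in n rows, tool down"""
    start,goal=np.array(start,float),np.array(goal,float); d=(goal-start)/n; y=start[3]
    for i in range(n):
        r=np.radians(y); dx=[np.cos(r)*d[0]+np.sin(r)*d[1], np.sin(r)*d[0]-np.cos(r)*d[1], -d[2]]
        q=[opening]+[round(float(v)/.03,2) for v in dx]+[round(float(-d[3])/4,2)]
        print(q,end="," if (i+1)%8 else "\n"); y+=d[3]
    print()
def here():
    from cell import sense
    s=sense(); return [*s["ee_pos"],s["tcp_rot"][2]]
E
python3 - <<'E'
from h import *
plan(here(),[.574,-.161,.26,57],32,0.5)
E
```

```text
[0.5, -0.62, -0.6, -0.03, 0.8],[0.5, -0.65, -0.56, -0.03, 0.8],[0.5, -0.68, -0.53, -0.03, 0.8],[0.5, -0.71, -0.49, -0.03, 0.8],[0.5, -0.74, -0.45, -0.03, 0.8],[0.5, -0.76, -0.4, -0.03, 0.8],[0.5, -0.78, -0.36, -0.03, 0.8],[0.5, -0.8, -0.32, -0.03, 0.8]
[0.5, -0.82, -0.27, -0.03, 0.8],[0.5, -0.83, -0.23, -0.03, 0.8],[0.5, -0.84, -0.18, -0.03, 0.8],[0.5, -0.85, -0.13, -0.03, 0.8],[0.5, -0.86, -0.08, -0.03, 0.8],[0.5, -0.86, -0.04, -0.03, 0.8],[0.5, -0.86, 0.01, -0.03, 0.8],[0.5, -0.86, 0.06, -0.03, 0.8]
[0.5, -0.85, 0.11, -0.03, 0.8],[0.5, -0.85, 0.16, -0.03, 0.8],[0.5, -0.84, 0.2, -0.03, 0.8],[0.5, -0.82, 0.25, -0.03, 0.8],[0.5, -0.81, 0.29, -0.03, 0.8],[0.5, -0.79, 0.34, -0.03, 0.8],[0.5, -0.77, 0.38, -0.03, 0.8],[0.5, -0.75, 0.43, -0.03, 0.8]
[0.5, -0.72, 0.47, -0.03, 0.8],[0.5, -0.7, 0.51, -0.03, 0.8],[0.5, -0.67, 0.54, -0.03, 0.8],[0.5, -0.64, 0.58, -0.03, 0.8],[0.5, -0.6, 0.61, -0.03, 0.8],[0.5, -0.57, 0.65, -0.03, 0.8],[0.5, -0.53, 0.68, -0.03, 0.8],[0.5, -0.49, 0.71, -0.03, 0.8]
```

Emit:
jog_arm --pt "0.5 -0.62 -0.6 -0.1 0.8" --pt "0.5 -0.65 -0.55 -0.1 0.8" --pt "0.5 -0.7 -0.55 -0.1 0.8" --pt "0.5 -0.7 -0.5 -0.1 0.8" --pt "0.5 -0.75 -0.45 -0.1 0.8" --pt "0.5 -0.75 -0.4 -0.1 0.8" --pt "0.5 -0.8 -0.35 0 0.8" --pt "0.5 -0.8 -0.3 0 0.8"

```text
clock: 0.95
ee_pos: [0.3097, 0.3966, 0.2493]
tcp_rot: [180.0, 0.0, 133.7]
wrist_force: [0.1, -0.7, -0.1]
opening: 0.504
finger_force: 0.0
```

Emit:
jog_arm --pt "0.5 -0.8 -0.3 0 0.8" --pt "0.5 -0.8 -0.2 0 0.8" --pt "0.5 -0.85 -0.2 0 0.8" --pt "0.5 -0.85 -0.1 0 0.8" --pt "0.5 -0.85 -0.1 0 0.8" --pt "0.5 -0.85 0 0 0.8" --pt "0.5 -0.85 0 0 0.8" --pt "0.5 -0.85 0.05 0 0.8"

```text
clock: 1.75
ee_pos: [0.3976, 0.2115, 0.2493]
tcp_rot: [180.0, 0.0, 108.0]
wrist_force: [0.1, 0.6, 0.0]
opening: 0.5
finger_force: 0.0
```

Emit:
jog_arm --pt "0.5 -0.85 0.1 0 0.8" --pt "0.5 -0.85 0.15 0 0.8" --pt "0.5 -0.85 0.2 0 0.8" --pt "0.5 -0.8 0.25 0 0.8" --pt "0.5 -0.8 0.3 0 0.8" --pt "0.5 -0.8 0.35 0 0.8" --pt "0.5 -0.75 0.4 0 0.8" --pt "0.5 -0.75 0.4 0 0.8"

```text
clock: 2.55
ee_pos: [0.4858, 0.0256, 0.2494]
tcp_rot: [180.0, 0.0, 82.4]
wrist_force: [-0.1, 1.2, -0.6]
opening: 0.5
finger_force: 0.0
```

Emit:
jog_arm --pt "0.5 -0.7 0.45 0 0.8" --pt "0.5 -0.7 0.5 0 0.8" --pt "0.5 -0.65 0.55 0 0.8" --pt "0.5 -0.65 0.6 0 0.8" --pt "0.3 -0.6 0.6 0 0.8" --pt "0.3 -0.55 0.65 0 0.8" --pt "0.3 -0.5 0.7 0 0.8" --pt "0.3 -0.5 0.7 0 0.8"

```text
clock: 3.35
ee_pos: [0.5749, -0.1593, 0.2493]
tcp_rot: [180.0, 0.0, 56.8]
wrist_force: [0.6, 0.4, -0.4]
opening: 0.302
finger_force: 0.0
```

```bash
cat >> h.py <<'E'
def wristT(im,s):
    from scipy.spatial.transform import Rotation as R
    T=np.eye(4);T[:3,:3]=R.from_euler("xyz",s["tcp_rot"],degrees=True).as_matrix();T[:3,3]=s["ee_pos"];return T@im["mount"]
E
python3 - <<'E'
from h import *
from cell import *
s=sense();im=get_image("wrist");pickle.dump((s,im),open("w1.pkl","wb"));cv2.imwrite("pics/w1.png",im["pixels"][:,:,::-1])
print(s["clock"],here(),s["opening"],s["wrist_force"],s["joint_positions"])
E
```

```text
3.35 [np.float64(0.5753334176395014), np.float64(-0.16324442406934142), np.float64(0.2493370507899848), np.float64(56.40964630826997)] 0.3015079416214498 [ 0.64209817  0.43681979 -0.42305568] [-17.68856521  23.95231976  39.90770848  96.60255928 -16.59868832
  65.50318477  -6.44455129]
```

View pics/w1.png

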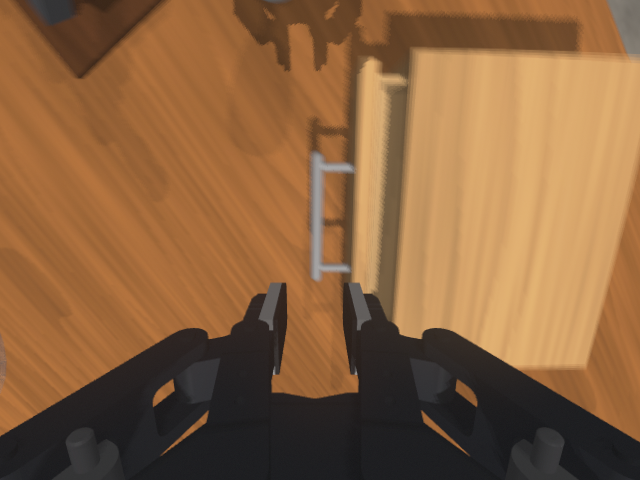

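The wrist view shows the pull bar from (317,153) to (316,279), the board behind it at about x=355–380, and clear space for the fingers.

Run:
```python
from h import *
s,im=pickle.load(open("w1.pkl","rb"));T=wristT(im,s)
a,b=[atz(im,p,.0595,T) for p in((317,153),(316,279))]
print(a,b,(a+b)/2,np.linalg.norm(a-b),np.degrees(np.arctan2(*(a-b)[1::-1])))
g=(a+b)/2
for p in((411,50),(392,365)): print(atz(im,p,.095,T))
plan(here(),[g[0],g[1],.046,57.2],8,.3)
```

```text
[ 0.61099491 -0.10844761  0.0595    ] [ 0.54053587 -0.2149482   0.0595    ] [ 0.57576539 -0.1616979   0.0595    ] 0.12769829090389861 56.51203062681864
[ 0.71717642 -0.08157471  0.095     ]
[ 0.56158592 -0.32363458  0.095     ]
[0.3, 0.01, -0.0, 0.85, -0.02],[0.3, 0.01, -0.0, 0.85, -0.02],[0.3, 0.01, -0.0, 0.85, -0.02],[0.3, 0.01, -0.0, 0.85, -0.02],[0.3, 0.01, -0.0, 0.85, -0.02],[0.3, 0.01, -0.0, 0.85, -0.02],[0.3, 0.01, -0.0, 0.85, -0.02],[0.3, 0.01, -0.0, 0.85, -0.02]
```

Emit:
jog_arm --pt "0.3 0 0 0.85 0" --pt "0.3 0 0 0.85 0" --pt "0.3 0 0 0.85 0" --pt "0.3 0 0 0.85 0" --pt "0.3 0 0 0.85 0" --pt "0.3 0 0 0.85 0" --pt "0.3 0 0 0.85 0" --pt "0.3 0 0 0.8 0"

```text
clock: 4.2
ee_pos: [0.5743, -0.1585, 0.0457]
tcp_rot: [180.0, 0.0, 56.9]
wrist_force: [0.3, 0.3, 0.2]
opening: 0.301
finger_force: 0.0
```

Emit:
jog_arm --pt "0.0 0 0 0 0" --pt "0.0 0 0 0 0" --pt "0.0 0 0 0 0" --pt "0.0 0 0 0 0" --newtons 30

```text
clock: 4.6
ee_pos: [0.5723, -0.1575, 0.0456]
tcp_rot: [-179.8, 0.1, 57.0]
wrist_force: [-0.8, -3.2, -39.4]
opening: 0.111
finger_force: 29.1
```

Emit:
jog_arm --pt "0.0 0 -0.3 0.05 0" --pt "0.0 0 -0.6 0 0" --pt "0.0 0 -0.6 0 0" --pt "0.0 0 -0.6 0 0" --pt "0.0 0 -0.6 0 0" --pt "0.0 0 -0.6 0 0" --pt "0.0 0 -0.5 0 0"

```text
clock: 5.3
ee_pos: [0.4773, -0.095, 0.0454]
tcp_rot: [-179.9, 0.0, 57.0]
wrist_force: [0.9, -0.7, -28.7]
opening: 0.112
finger_force: 30.1
```

Emit:
jog_arm --pt "0.0 0 -0.2 0.05 0" --pt "0.0 0 -0.15 0 0" --pt "0.0 0 -0.15 0 0"

```text
clock: 5.6
ee_pos: [0.4703, -0.0902, 0.0457]
tcp_rot: [179.4, -0.0, 56.9]
wrist_force: [37.2, -30.5, -47.5]
opening: 0.109
finger_force: 30.5
```

Emit:
jog_arm --pt "0.0 0 0.1 0 0" --pt "0.3 0 0 0 0" --pt "0.3 0 0 0 0" --pt "0.3 0 0 0 0" --pt "0.3 0 0 -0.3 0" --pt "0.3 0 0 -0.8 0" --pt "0.3 0 0 -1 0" --pt "0.3 0 0 -1 0"

```text
clock: 6.4
ee_pos: [0.4687, -0.0889, 0.1384]
tcp_rot: [-180.0, 0.0, 57.0]
wrist_force: [0.3, -0.2, -0.3]
opening: 0.297
finger_force: 0.0
```

Emit:
jog_arm --pt "0.4 0 -0.8 -1 0.6" --pt "0.4 0 -0.8 -1 0.6" --pt "0.4 0 -0.8 -1 0.6" --pt "0.4 0 -0.8 0 0.6" --pt "0.4 0 -0.8 0 0.6"

```text
clock: 6.9
ee_pos: [0.3737, -0.0148, 0.2279]
tcp_rot: [180.0, -0.1, 44.9]
wrist_force: [0.2, -0.1, -0.0]
opening: 0.396
finger_force: 0.0
```

Run:
```python
from h import *
from cell import *
s=sense();im=get_image("top");pickle.dump((s,im),open("t1.pkl","wb"))
cv2.imwrite("pics/t1.png",cv2.resize(im["pixels"][90:290,340:560,::-1],(660,600),interpolation=cv2.INTER_CUBIC))
print(s["clock"],here(),s["opening"],s["wrist_force"],s["joint_positions"])
b=np.array([.580,.306,.1765]); L,Y=np.radians(40),np.radians(3.4)
u=np.array([np.sin(L)*np.cos(Y),np.sin(L)*np.sin(Y),np.cos(L)])
g=b-u*50; g=b-u*.050; print("grasp pt",g,"foot",b-.19*u)
plan(here(),[g[0]-.03,g[1],.27,3.4],20,.5)
```

```text
6.9 [np.float64(0.3713488482716589), np.float64(-0.013034417489471404), np.float64(0.2272352847501491), np.float64(44.83621324110911)] 0.3963327622239273 [ 0.22777815 -0.12934794 -0.03767598] [-45.89329041  -5.32745034  41.82957535 126.48661354   4.13451394
  57.43674677 -51.45902864]
grasp pt [0.54791719 0.30409393 0.13819778] foot [0.45808532 0.29875693 0.03095156]
[0.5, 0.55, -0.2, -0.07, 0.52],[0.5, 0.54, -0.22, -0.07, 0.52],[0.5, 0.53, -0.24, -0.07, 0.52],[0.5, 0.52, -0.26, -0.07, 0.52],[0.5, 0.51, -0.28, -0.07, 0.52],[0.5, 0.5, -0.3, -0.07, 0.52],[0.5, 0.49, -0.32, -0.07, 0.52],[0.5, 0.48, -0.33, -0.07, 0.52]
[0.5, 0.47, -0.35, -0.07, 0.52],[0.5, 0.45, -0.37, -0.07, 0.52],[0.5, 0.44, -0.38, -0.07, 0.52],[0.5, 0.42, -0.4, -0.07, 0.52],[0.5, 0.41, -0.41, -0.07, 0.52],[0.5, 0.39, -0.43, -0.07, 0.52],[0.5, 0.38, -0.44, -0.07, 0.52],[0.5, 0.36, -0.46, -0.07, 0.52]
[0.5, 0.35, -0.47, -0.07, 0.52],[0.5, 0.33, -0.48, -0.07, 0.52],[0.5, 0.31, -0.49, -0.07, 0.52],[0.5, 0.29, -0.5, -0.07, 0.52],
```

View pics/t1.png

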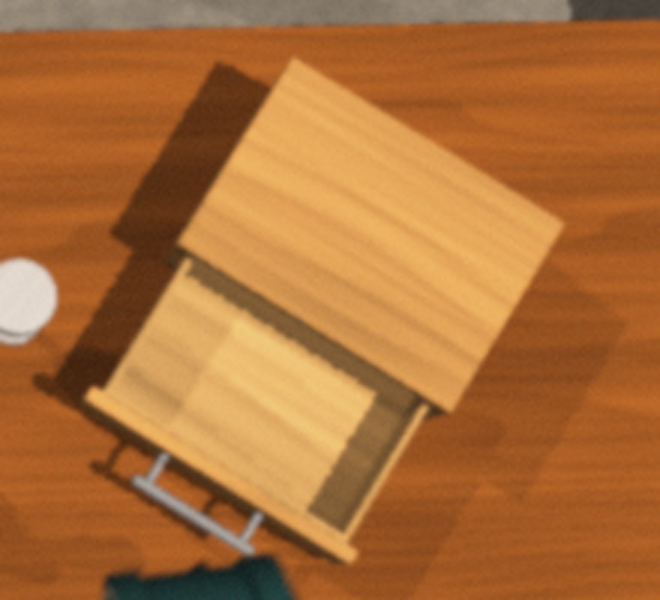

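Drawer fully open: inner board edge runs from about (105,388) to (352,540) in the 3x crop, and the floor is visible and clear. Next, move above the stake.

Emit:
jog_arm --pt "0.5 0.55 -0.2 -0.1 0.5" --pt "0.5 0.55 -0.2 -0.1 0.5" --pt "0.5 0.55 -0.25 -0.1 0.5" --pt "0.5 0.5 -0.25 -0.1 0.5" --pt "0.5 0.5 -0.3 -0.1 0.5" --pt "0.5 0.5 -0.3 -0.1 0.5" --pt "0.5 0.5 -0.3 -0.1 0.5" --pt "0.5 0.5 -0.35 -0.1 0.5"

```text
clock: 7.75
ee_pos: [0.433, 0.113, 0.2514]
tcp_rot: [180.0, -0.0, 28.9]
wrist_force: [-0.8, -0.0, 0.0]
opening: 0.502
finger_force: 0.0
```

Emit:
jog_arm --pt "0.5 0.45 -0.35 -0.1 0.5" --pt "0.5 0.45 -0.35 -0.1 0.5" --pt "0.5 0.45 -0.4 -0.1 0.5" --pt "0.5 0.4 -0.4 -0.1 0.5" --pt "0.5 0.4 -0.4 -0.1 0.5" --pt "0.5 0.4 -0.45 -0.1 0.5" --pt "0.5 0.4 -0.45 0 0.55" --pt "0.5 0.35 -0.45 0 0.55"

```text
clock: 8.55
ee_pos: [0.4886, 0.241, 0.2695]
tcp_rot: [180.0, -0.0, 12.5]
wrist_force: [0.1, -0.0, -0.4]
opening: 0.499
finger_force: 0.0
```

Emit:
jog_arm --pt "0.5 0.35 -0.45 0 0.6" --pt "0.5 0.35 -0.5 0 0.6" --pt "0.5 0.3 -0.5 0 0.6" --pt "0.5 0.3 -0.5 0 0.6" --pt "0.5 0 0 0 0"

```text
clock: 9.05
ee_pos: [0.5177, 0.3062, 0.2689]
tcp_rot: [180.0, -0.0, 3.1]
wrist_force: [-1.1, 0.0, 0.7]
opening: 0.502
finger_force: 0.0
```

Run:
```python
from h import *
from cell import *
s=sense();im=get_image("wrist");pickle.dump((s,im),open("w2.pkl","wb"));cv2.imwrite("pics/w2.png",im["pixels"][:,:,::-1])
print(s["clock"],here(),s["opening"],s["wrist_force"],s["joint_positions"])
t=pickle.load(open("t1.pkl","rb"))[1]; q=lambda u,v:(340+u/3,90+v/3)
e=[atz(t,q(*p),.084) for p in((105,388),(348,541))]; f=[atz(t,q(*p),.095) for p in((180,248),(448,410))]; bk=[atz(t,q(*p),.095) for p in((295,60),(563,225))]
x=np.array([np.cos(np.radians(-33)),np.sin(np.radians(-33)),0]); print("edge x",[p@x for p in e],[p@x for p in f],[p@x for p in bk])
y=np.array([-x[1],x[0],0]); print("y mid",[p@y for p in e+f])
```

```text
9.05 [np.float64(0.5176017885497612), np.float64(0.3048412226717325), np.float64(0.2689088370898371), np.float64(3.09911878970044)] 0.5021039281067946 [-1.10002665  0.01669346  0.74555565] [ -59.00120242   22.11241516   33.40843532   94.39659404  -12.93103648
   67.40984217 -109.45516383]
edge x [np.float64(0.49736355504960356), np.float64(0.49446118749891366)] [np.float64(0.6409118456383327), np.float64(0.6420807413003392)] [np.float64(0.846352220612021), np.float64(0.8439078357679232)]
y mid [np.float64(0.3099335074254313), np.float64(0.05097487144268141), np.float64(0.31875530364763816), np.float64(0.03642791895039668)]
```

View pics/w2.png

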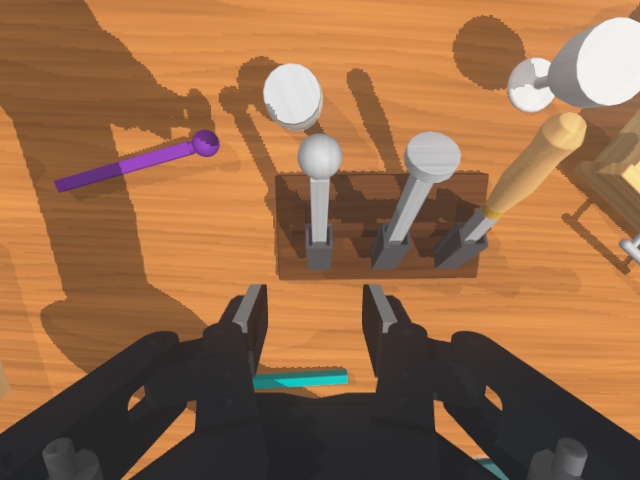

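The ball is at (320,157) with its bar running down to (318,232). The flat stake is at (433,155) and the file at (570,130), both clear of the fingers.

Run:
```python
from h import *
np.set_printoptions(precision=4,suppress=True)
s,im=pickle.load(open("w2.pkl","rb"));T=wristT(im,s)
D=pickle.load(open("im0.pkl","rb"));t=D["top"];sc=D["scene"]
r=ray(im,(320,157),T)
b,e=tri([r,ray(t,(255.6,220.7)),ray(sc,(389.4,243.6))]); print(b,e)
# bar emergence at mouth centre: along-bar 75 mm
m=atz(im,(318.5,230),.095,T); print("near mouth",m, atz(t,(235+94*.275,185+252*.2747),.095))
Y=np.arctan2(*(b-m)[1::-1]);print("yaw",np.degrees(Y),"lean",np.degrees(np.arctan2(np.hypot(*(b-m)[:2]),b[2]-m[2])))
L=np.radians(40);Y=np.radians(3.4)
u=np.array([np.sin(L)*np.cos(Y),np.sin(L)*np.sin(Y),np.cos(L)]);g=b-u*.048
print("grasp",g)
h=here(); print(h); plan(h,[g[0],g[1],g[2]-.011,3.4],8,.5)
```

```text
[0.5795 0.3058 0.1763] [np.float64(0.0004890781943597384), np.float64(0.0013288610209547095), np.float64(0.0014269316774797051)]
near mouth [0.5093 0.3015 0.095 ] [0.4971 0.3003 0.095 ]
yaw 3.4666281804040207 lean 40.87990188948298
grasp [0.5487 0.3039 0.1396]
[np.float64(0.5176017885497612), np.float64(0.3048412226717325), np.float64(0.2689088370898371), np.float64(3.09911878970044)]
[0.5, 0.13, 0.01, 0.58, -0.01],[0.5, 0.13, 0.01, 0.58, -0.01],[0.5, 0.13, 0.01, 0.58, -0.01],[0.5, 0.13, 0.01, 0.58, -0.01],[0.5, 0.13, 0.01, 0.58, -0.01],[0.5, 0.13, 0.01, 0.58, -0.01],[0.5, 0.13, 0.01, 0.58, -0.01],[0.5, 0.13, 0.01, 0.58, -0.01]
```

Emit:
jog_arm --pt "0.5 0.15 0 0.6 0" --pt "0.5 0.15 0 0.6 0" --pt "0.5 0.15 0 0.6 0" --pt "0.5 0.15 0 0.6 -0.1" --pt "0.5 0.15 0.05 0.6 0" --pt "0.5 0.15 0 0.6 0" --pt "0.5 0.1 0 0.6 0" --pt "0.5 0.05 0 0.5 0"

```text
clock: 9.9
ee_pos: [0.5494, 0.3046, 0.1261]
tcp_rot: [180.0, 0.0, 3.4]
wrist_force: [-0.5, -0.3, -0.5]
opening: 0.501
finger_force: 0.0
```

Emit:
jog_arm --pt "0.0 0 0 0 0" --pt "0.0 0 0 0 0" --pt "0.0 0 0 0 0" --pt "0.0 0 0 0 0" --newtons 50

```text
clock: 10.3
ee_pos: [0.5493, 0.3049, 0.1283]
tcp_rot: [-180.0, -0.0, 3.5]
wrist_force: [-0.6, -0.6, -3.0]
opening: 0.157
finger_force: 51.2
```

Run:
```python
from h import *
from cell import *
s=sense();print(s["clock"],here(),s["opening"],s["finger_force"],s["wrist_force"])
im=get_image("wrist");cv2.imwrite("pics/w3.png",im["pixels"][:,:,::-1])
```

```text
10.3 [np.float64(0.549330430187202), np.float64(0.30488870521043504), np.float64(0.1283353119937663), np.float64(3.4503178855256538)] 0.15674679476912623 51.18194282054901 [-0.57270271 -0.56250554 -3.01972003]
```

View pics/w3.png

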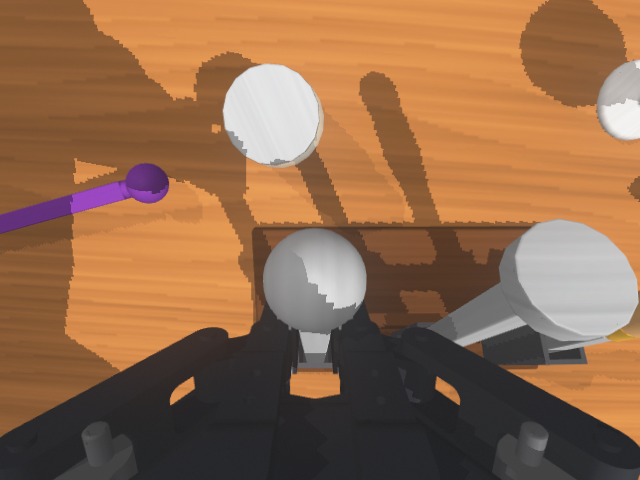

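The fingers hold the bar just under the ball (315,280). Flat head, jar and goblet are untouched. Drawing the stake out along the lean.

Emit:
jog_arm --pt "0.0 0.15 0 -0.19 0" --pt "0.0 0.3 0 -0.38 0" --pt "0.0 0.3 0 -0.38 0" --pt "0.0 0.3 0 -0.38 0" --newtons 60

```text
clock: 10.75
ee_pos: [0.582, 0.3068, 0.1694]
tcp_rot: [-180.0, -0.1, 3.4]
wrist_force: [-0.0, -0.5, -4.1]
opening: 0.155
finger_force: 59.5
```

Run:
```python
from h import *
from cell import *
s=sense();print(s["opening"],s["finger_force"],s["wrist_force"],s["ft_torque"],s["tcp_rot"])
```

```text
0.1551468067462859 59.46954846382141 [-1.36514947e-03 -5.41259547e-01 -4.10310085e+00] [ 0.01247056 -0.0514611   0.00065149] [-1.79980443e+02 -6.32945282e-02  3.43582882e+00]
```

Emit:
jog_arm --pt "0.0 0.3 0 -0.38 0" --pt "0.0 0.3 0 -0.38 0" --pt "0.0 0.25 0 -0.38 0" --pt "0.0 0.1 0 -0.5 0" --pt "0.0 0 0 -0.6 0" --pt "0.0 0 0 -0.6 0" --pt "0.0 0 0 -0.6 0" --pt "0.0 0 0 -0.3 0"

```text
clock: 11.55
ee_pos: [0.6098, 0.3084, 0.2826]
tcp_rot: [-179.9, -0.1, 3.4]
wrist_force: [1.5, -0.6, -3.8]
opening: 0.148
finger_force: 59.7
```

Run:
```python
from h import *
from cell import *
s=sense();print(s["clock"],here(),s["opening"],s["finger_force"],s["wrist_force"],s["ft_torque"])
im=get_image("scene");i2=get_image("wrist")
pickle.dump((s,im,i2),open("w4.pkl","wb"))
a=im["pixels"][140:340,250:470,::-1];o=np.zeros((400,800,3),np.uint8)
o[:,:400]=cv2.resize(a,(440,400))[:,:400];o[:300,400:]=cv2.resize(i2["pixels"][:,:,::-1],(400,300));cv2.imwrite("pics/c4.png",o)
```

```text
11.55 [np.float64(0.6098410952208708), np.float64(0.3084211680923086), np.float64(0.2826084537879965), np.float64(3.4315783427029687)] 0.1477189239953395 59.66562867164612 [ 1.4839446  -0.56424715 -3.80418312] [-0.01042148 -0.07946771 -0.02515787]
```

View pics/c4.png

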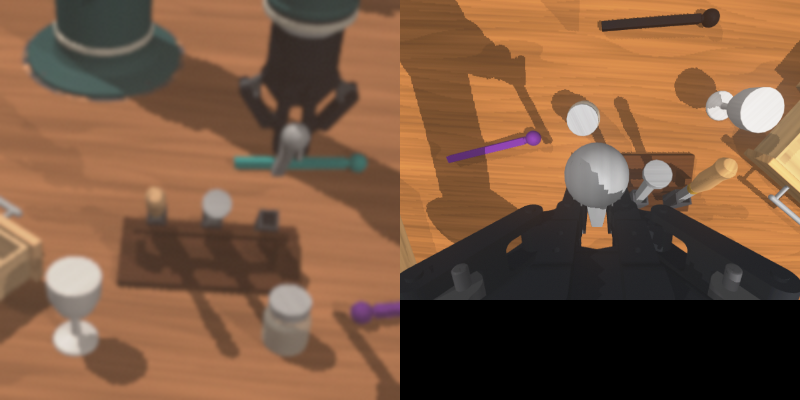

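The stake is out of its tube and still leaning about 40°. The other tools, goblet and jar are standing. Carrying it high over the file.

Run:
```python
from h import *
h=here(); h[2]+=.075; plan(h,[.5645,-.166,.34,57],24,0.0)
```

```text
[0.0, -0.1, 0.65, 0.02, -0.56],[0.0, -0.13, 0.65, 0.02, -0.56],[0.0, -0.15, 0.64, 0.02, -0.56],[0.0, -0.18, 0.64, 0.02, -0.56],[0.0, -0.2, 0.63, 0.02, -0.56],[0.0, -0.23, 0.62, 0.02, -0.56],[0.0, -0.25, 0.61, 0.02, -0.56],[0.0, -0.27, 0.6, 0.02, -0.56]
[0.0, -0.3, 0.59, 0.02, -0.56],[0.0, -0.32, 0.58, 0.02, -0.56],[0.0, -0.34, 0.57, 0.02, -0.56],[0.0, -0.36, 0.55, 0.02, -0.56],[0.0, -0.39, 0.54, 0.02, -0.56],[0.0, -0.41, 0.52, 0.02, -0.56],[0.0, -0.43, 0.51, 0.02, -0.56],[0.0, -0.45, 0.49, 0.02, -0.56]
[0.0, -0.46, 0.47, 0.02, -0.56],[0.0, -0.48, 0.45, 0.02, -0.56],[0.0, -0.5, 0.43, 0.02, -0.56],[0.0, -0.52, 0.41, 0.02, -0.56],[0.0, -0.53, 0.39, 0.02, -0.56],[0.0, -0.55, 0.37, 0.02, -0.56],[0.0, -0.56, 0.35, 0.02, -0.56],[0.0, -0.57, 0.33, 0.02, -0.56]
```

Emit:
jog_arm --pt "0.0 0 0 -0.5 0" --pt "0.0 0 0 -0.8 0" --pt "0.0 0 0 -0.8 0" --pt "0.0 0 0 -0.4 0"

```text
clock: 12.05
ee_pos: [0.6095, 0.3084, 0.3571]
tcp_rot: [-180.0, -0.1, 3.4]
wrist_force: [0.1, 0.7, -3.8]
opening: 0.151
finger_force: 59.7
```

Emit:
jog_arm --pt "0.0 -0.1 0.65 0 -0.55" --pt "0.0 -0.13 0.65 0 -0.55" --pt "0.0 -0.15 0.64 0 -0.55" --pt "0.0 -0.18 0.64 0 -0.55" --pt "0.0 -0.2 0.63 0 -0.55" --pt "0.0 -0.23 0.62 0 -0.55" --pt "0.0 -0.25 0.61 0 -0.55" --pt "0.0 -0.27 0.6 0 -0.55"

```text
clock: 12.85
ee_pos: [0.5935, 0.1499, 0.3546]
tcp_rot: [180.0, 0.0, 21.1]
wrist_force: [0.3, 0.5, -3.6]
opening: 0.152
finger_force: 59.5
```

Emit:
jog_arm --pt "0.0 -0.3 0.59 0 -0.55" --pt "0.0 -0.32 0.58 0 -0.55" --pt "0.0 -0.34 0.57 0 -0.55" --pt "0.0 -0.36 0.55 0 -0.55" --pt "0.0 -0.39 0.54 0 -0.55" --pt "0.0 -0.41 0.52 0 -0.55" --pt "0.0 -0.43 0.51 0 -0.55" --pt "0.0 -0.45 0.49 0 -0.55"

```text
clock: 13.65
ee_pos: [0.5773, -0.0085, 0.3546]
tcp_rot: [-180.0, 0.0, 38.7]
wrist_force: [-0.5, 0.8, -4.0]
opening: 0.15
finger_force: 59.5
```

Emit:
jog_arm --pt "0.0 -0.46 0.47 0.2 -0.6" --pt "0.0 -0.48 0.45 0.2 -0.6" --pt "0.0 -0.5 0.43 0.2 -0.6" --pt "0.0 -0.52 0.41 0.2 -0.6" --pt "0.0 -0.53 0.39 0.2 -0.6" --pt "0.0 -0.55 0.37 0.2 -0.55" --pt "0.0 -0.5 0.35 0.2 -0.55" --pt "0.0 -0.4 0.3 0 -0.5"

```text
clock: 14.45
ee_pos: [0.565, -0.1601, 0.3119]
tcp_rot: [-179.9, 0.1, 57.1]
wrist_force: [-0.2, 0.6, -2.9]
opening: 0.151
finger_force: 59.4
```

Run:
```python
from h import *
from cell import *
s=sense();h=here();print(s["clock"],h,s["opening"],s["finger_force"],s["wrist_force"],s["joint_positions"])
plan(h,[.5645,-.166,.14,57],8,0.0)
i2=get_image("wrist"); im=get_image("scene");pickle.dump((s,im,i2),open("w5.pkl","wb"))
a=im["pixels"][150:390,40:280,::-1];o=np.zeros((400,800,3),np.uint8)
o[:,:400]=cv2.resize(a,(400,400));o[:300,400:]=cv2.resize(i2["pixels"][:,:,::-1],(400,300));cv2.imwrite("pics/c5.png",o)
```

```text
14.45 [np.float64(0.5649568962315247), np.float64(-0.16008155398700152), np.float64(0.31189427331185215), np.float64(57.08949537859973)] 0.1508264470419629 59.41772103309631 [-0.21932512  0.62574046 -2.88952205] [-14.04633324  18.55205676  34.354156    93.18207806 -10.86861385
  71.7493698  -10.55263579]
[0.0, -0.02, 0.01, 0.72, 0.0],[0.0, -0.02, 0.01, 0.72, 0.0],[0.0, -0.02, 0.01, 0.72, 0.0],[0.0, -0.02, 0.01, 0.72, 0.0],[0.0, -0.02, 0.01, 0.72, 0.0],[0.0, -0.02, 0.01, 0.72, 0.0],[0.0, -0.02, 0.01, 0.72, 0.0],[0.0, -0.02, 0.01, 0.72, 0.0]
```

View pics/c5.png

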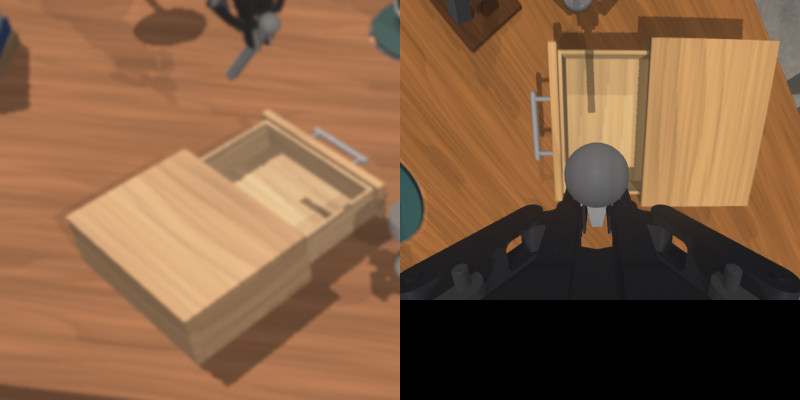

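Stake is over the open drawer, leaning along the drawer's +y, the foot on the far-side half. Lowering to just above the floor.

Emit:
jog_arm --pt "0.0 -0.1 0 0.7 0" --pt "0.0 -0.1 0 0.8 0" --pt "0.0 0 0 0.8 0" --pt "0.0 0 0 0.8 0" --pt "0.0 0 0 0.8 0" --pt "0.0 0 0 0.8 0" --pt "0.0 0 0 0.6 0" --pt "0.0 0 0 0.4 0"

```text
clock: 15.35
ee_pos: [0.562, -0.1633, 0.1405]
tcp_rot: [-179.9, 0.0, 57.0]
wrist_force: [0.7, -0.3, -3.1]
opening: 0.152
finger_force: 59.5
```

Emit:
jog_arm --pt "0.0 0 0 0.2 0" --pt "0.0 0 0 0.15 0" --pt "0.0 0 0 0.1 0" --pt "0.0 0 0 0 0" --newtons 40

```text
clock: 15.75
ee_pos: [0.5626, -0.1641, 0.1286]
tcp_rot: [180.0, -0.0, 57.0]
wrist_force: [0.0, 0.4, -3.5]
opening: 0.152
finger_force: 59.5
```

Emit:
jog_arm --pt "0.0 0 0 0.1 0" --pt "0.0 0 0 0.1 0" --pt "0.0 0.05 0 0.1 0" --pt "0.0 0 0 0 0" --newtons 25

```text
clock: 16.15
ee_pos: [0.5641, -0.1624, 0.1198]
tcp_rot: [179.9, -0.1, 57.1]
wrist_force: [0.8, 2.6, 6.6]
opening: 0.153
finger_force: 60.3
```

Emit:
jog_arm --pt "0.0 0.18 0 0.17 0" --pt "0.0 0.18 0 0.17 0" --pt "0.0 0.16 0 0.19 0" --newtons 25

```text
clock: 16.45
ee_pos: [0.5735, -0.1489, 0.1044]
tcp_rot: [179.9, -0.1, 57.1]
wrist_force: [4.0, 7.5, 11.0]
opening: 0.15
finger_force: 57.6
```

Emit:
jog_arm --pt "0.0 0.16 0 0.19 0" --pt "0.0 0.14 0 0.2 0" --pt "0.0 0.14 0 0.2 0" --pt "0.0 0.12 0 0.22 0"

```text
clock: 16.85
ee_pos: [0.5821, -0.135, 0.0796]
tcp_rot: [179.9, -0.1, 57.1]
wrist_force: [2.3, 3.4, 3.8]
opening: 0.15
finger_force: 54.3
```

Run:
```python
from h import *
from cell import *
s=sense();h=here();print(s["clock"],h,s["opening"],s["finger_force"],s["wrist_force"])
i2=get_image("wrist"); im=get_image("scene")
a=im["pixels"][150:390,40:280,::-1];o=np.zeros((400,800,3),np.uint8)
o[:,:400]=cv2.resize(a,(400,400));o[:300,400:]=cv2.resize(i2["pixels"][:,:,::-1],(400,300));cv2.imwrite("pics/c6.png",o)
```

```text
16.85 [np.float64(0.5821369162136096), np.float64(-0.13498025496343913), np.float64(0.07961261120724901), np.float64(57.097402727722255)] 0.1501092967852609 54.268696904182434 [2.34847732 3.44788012 3.82410668]
```

View pics/c6.png

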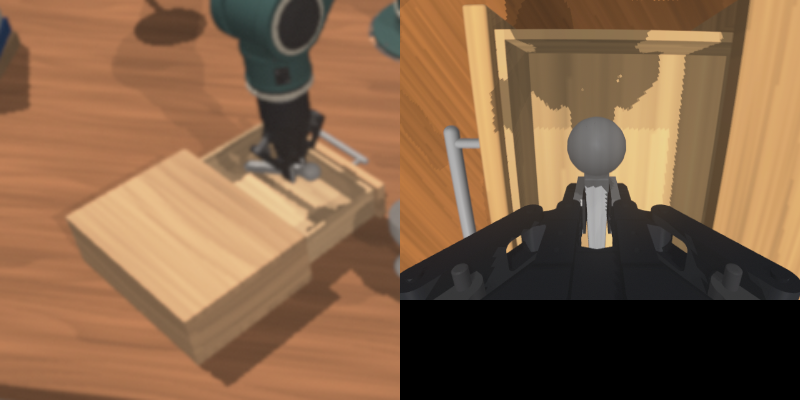

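The stake is pivoting down in the grip as intended: the ball is now ahead at (597,147) of the wrist panel, and the fingers sit centred in the opening. Continuing the arc.

Emit:
jog_arm --pt "0.0 0.12 0 0.22 0" --pt "0.0 0.1 0 0.23 0" --pt "0.0 0.09 0 0.23 0" --pt "0.0 0.07 0 0.24 0" --pt "0.0 0.05 0 0.24 0"

```text
clock: 17.45
ee_pos: [0.5879, -0.1247, 0.0437]
tcp_rot: [-180.0, 0.0, 57.0]
wrist_force: [1.1, 2.3, 1.0]
opening: 0.152
finger_force: 52.4
```

Emit:
jog_arm --pt "0.0 0.04 0 0.2 0" --pt "0.0 0.02 0 0.2 0" --pt "0.0 0 0 0.1 0"

```text
clock: 17.75
ee_pos: [0.5886, -0.1233, 0.0287]
tcp_rot: [-180.0, 0.0, 57.0]
wrist_force: [1.2, 1.4, 1.7]
opening: 0.151
finger_force: 52.1
```

Emit:
jog_arm --pt "0.0 0 0 0.05 0" --pt "0.0 0 0 0.05 0" --pt "0.0 0 0 0 0"

```text
clock: 18.05
ee_pos: [0.5888, -0.1235, 0.0264]
tcp_rot: [-180.0, 0.0, 57.0]
wrist_force: [0.5, 3.0, 0.8]
opening: 0.154
finger_force: 52.1
```

Release gently, then rise straight up with the fingers wide enough to clear the bar and, forward of them, the ball.

Emit:
jog_arm --pt "0.2 0 0 0 0" --pt "0.25 0 0 0 0" --pt "0.4 0 0 0 0" --pt "0.4 0 0 0 0" --pt "0.4 0 0 0 0" --pt "0.4 0 0 -0.2 0" --pt "0.4 0 0 -0.4 0" --pt "0.4 0 0 -0.6 0"

```text
clock: 18.85
ee_pos: [0.5885, -0.1234, 0.0631]
tcp_rot: [-180.0, 0.0, 57.0]
wrist_force: [-0.3, 0.1, 0.6]
opening: 0.4
finger_force: 0.0
```

Emit:
jog_arm --pt "0.4 0 0 -0.8 0" --pt "0.4 0 0 -1 0" --pt "0.4 0 0 -1 0" --pt "0.4 0 0 -1 0" --pt "0.4 0 0 -1 0" --pt "0.4 0 0 -0.8 0" --pt "0.4 0 0 -0.4 0" --pt "0.4 0 0 0 0"

```text
clock: 19.65
ee_pos: [0.5894, -0.1235, 0.2442]
tcp_rot: [179.9, -0.1, 57.0]
wrist_force: [0.4, -0.2, 0.9]
opening: 0.402
finger_force: 0.0
```

Run:
```python
from h import *
from cell import *
s=sense();h=here();print(s["clock"],h,s["opening"],s["finger_force"],s["wrist_force"])
i2=get_image("wrist"); im=get_image("scene");pickle.dump((s,im,i2),open("w7.pkl","wb"))
a=im["pixels"][150:390,40:280,::-1];o=np.zeros((400,800,3),np.uint8)
o[:,:400]=cv2.resize(a,(400,400));o[:300,400:]=cv2.resize(i2["pixels"][:,:,::-1],(400,300));cv2.imwrite("pics/c7.png",o)
```

```text
19.65 [np.float64(0.5893720952759205), np.float64(-0.12353912578787622), np.float64(0.24421940107445636), np.float64(57.03829289649254)] 0.4015896609099878 0.0 [ 0.41341323 -0.22632276  0.86269902]
```

View pics/c7.png

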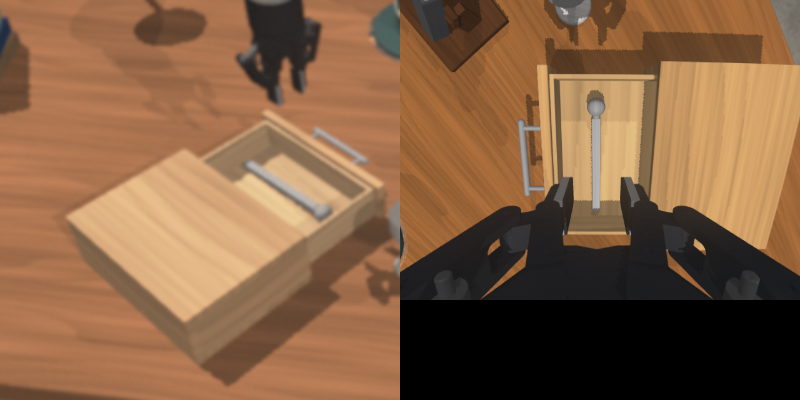

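The stake lies flat in the drawer, ball at (596,106) and foot at (597,208) in the wrist panel, well inside the walls. Checking the drawer against its stop before handing in.

Run:
```python
from h import *
from cell import *
s,_,im=pickle.load(open("w7.pkl","rb"));T=wristT(im,s);x=np.array([.8387,-.5446,0])
h=[atz(im,((u-400)*1.6,v*1.6),.0595,T)@x for u,v in((522,123),(527,193))]
f=[atz(im,((u-400)*1.6,v*1.6),.095,T)@x for u,v in((662,62),(646,235))]
h0=[p@x for p in(np.array([.611,-.1084,0]),np.array([.5405,-.2149,0]))]
print(h,f,"handle moved",np.mean(h0)-np.mean(h))
if np.mean(h0)-np.mean(h)>.117: print(finish_job())
```

```text
[np.float64(0.4465661835526706), np.float64(0.4441445889380533)] [np.float64(0.6461374192245722), np.float64(0.6418828967441208)] handle moved 0.12556072875463797
the job is handed in; nothing more can be done
None
```

I opened the drawer to its stop, drew the ball stake and laid it flat and loose in the drawer without dropping it, then handed in the job at about 20 s; the final pictures show it in place, but no verdict was returned.

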